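Move the clip-on thermometer from the kettle to the glass carafe

ROBOT

A 7-joint arm with a two-finger parallel gripper is mounted at the origin on the work surface. World frame = base frame: x ahead of the robot, y to its left, z up, the work surface at z = 0. Lengths are in mm, angles in rad, forces in N, time in s.
With the tool pointing down it reaches from about 425 to 825 mm from the base axis. Payload 3.6 kg.
Tool frame: the origin (TCP) lies where the fingers leave the gripper's body, on its centre line; the fingertips stand 73 mm ahead of it and the grasp point (between the pads) lies 54 mm ahead of it (tip_reach is the distance from the TCP to the fingertips, in mm); z points along the fingers, y is the direction in which the jaws open and shut (so a half turn about z gives the same grasp; the last joint's range is limited). The gripper opens to 85 mm and grips with 20 to 120 N. Pads are 22 mm wide; open, the fingers measure 114 mm over their backs; the gripper's body (76 mm by 85 mm) begins 54 mm behind the grasp point. The pads swing forward as they close: fully open they stand 13 mm farther back than shut.
Start: joints at [-1.127, 0.615, -0.013, 1.423, 0.008, 1.103, -0.04], TCP at [294.228, 579.567, 303.897] pointing down, gripper open.
Joint ranges: [-3.12, 3.12], [-0.3, 2.06], [-1.34, 1.32], [0.26, 2.42], [-1.36, 4.5], [0.01, 1.98], [-2.84, 2.84]. Speed limits (rad/s): [2.79, 2.79, 3.14, 3.14, 3.14, 3.14, 3.14].

INTERFACE

Orientations are given as a 3x3 rotation matrix whose columns are the frame's x, y, z axes.
In Python, from cell import get_obs, capture, finish_job, tip_reach gives the robot as it stands.
- The arm moves only by the tool servo_tool, never from a script. Its argument "steps" is a list of rows, each an object of numbers: "tx", "ty", "tz": the shift along the tool's x, y, z normalised to -1 to 1, where 1 is 2 cm; "rx", "ry", "rz": the turn, a rotation vector about the tool's x, y, z normalised to -1 to 1, where 1 is 6 degrees; "claw": the closure in counts, from 0 (fully open) to 255 (shut). In form: [{"tx": .., "ty": .., "tz": .., "rx": .., "ry": .., "rz": .., "claw": ..}, ...]. A call has 1 to 8 rows; each row shifts and turns the pose as measured when the row begins, along the tool's axes as they then stand; what a row does not reach is not made up. A row lasts 1/8 s, in which the tool goes at most 62.5 mm and 10.7 degrees, less where a joint would pass 70% of its speed; a pose out of reach is approached as far as the arm can. A call with a number of a shift or a turn outside -1 to 1 is refused whole. A call with a gripper value outside its range is refused whole. The fingers move at their own pace and stop on an object; "newtons" is the grip in N (left out, the last holds). Time passes only in rows, so rows that do not move let the fingers close. It gives the time, the measured TCP pose, the force and the opening at its end, in the units of the state.
- get_obs(): the state, without advancing time (a new reading comes with each control period).
- capture(name): name is "side" or "top" or "wrist"; returns a dict with "pixels" (480x640x3 uint8, red, green, blue), "range_z" (480x640 float32, mm along the optical axis (not along the pixel's ray), 0 where there is no reading), "fx", "fy", "cx", "cy" (pixels), "cam_to_world" (4x4, takes a point from camera to world coordinates); the wrist camera has in their place "hand_eye" (4x4, takes a point from camera to tool coordinates, whose origin is the TCP and whose axes are the flange's). Camera axes: x right, y up, looking along -z (the intrinsics and any distortion apply to the point x, -y, -z); pixel columns grow to the right and rows downward; lengths in mm; the calibration is good to about 2 mm. A picture is of the moment at which its call begins: read the wrist's pose just before it.
- finish_job(): hands the job in, once; it reports no verdict.
The state is a dict: "time_s": time; "qpos": joint angles; "qvel": joint speeds; "tau": joint torques, N m; "position": TCP position; "eef_rot": TCP orientation; "force": force on the tool from outside, world axes, zero at the start; "torque": the same for the moment, N m; "opening": finger opening in mm.
Only numpy, scipy, OpenCV 4.12 (cv2) and the standard library are available. Lean on these libraries where they do the work, as an engineer would, in place of code of your own. Each camera call takes 0.05 s, during which the arm holds its last target. There are 200 camera calls.

TASK

Move the dial thermometer from the kettle to the glass carafe: squeeze the wings of its spring clip together to free it, lift it out, and with the wings still squeezed lower the clip over the carafe's rim at the side, about midway between the pouring lip and the handle, stem hanging inside. Feel for the rim: press gently until the bar between the jaws bears on it, pause a moment, then let the wings go slowly while keeping it pressed home, so that the jaws grip the wall and the clip stays upright and down on the rim. Do not bear hard on the carafe or shift it, and leave everything else where it stands.

Things in the scene. Friction and masses are not known exactly. Their poses are not given: they have to be found in the camera images.
- thermometer: Dial thermometer on a spring clip that works like a clothes peg: two flat steel wings above, two jaws below, a barrel on the hinge. About 70 g. The pose is that of its stem-side wing and jaw, with dial and stem. Origin on the barrel's axis, mid-length. On a rim: z up, x level across the rim to the stem's side (inside the pot), y along it. Starts clipped on the kettle's rim, stem inside
- wing_grip (a point): Where to squeeze: between the wings, 48 mm above the clip's origin. Wings are 22 mm wide along y, span 8 to 65 mm above the origin and lean apart: 45 mm over their outer faces here, 53 mm at the tops. Squeeze along x. Fully squeezed (6 to 9 N; more does no harm) they meet a stop, parallel, 24 mm over the faces; the body then leans 0.23 rad to them, its own z axis towards the other wing
- outer_wing (a joint): Turn of the clip's other wing and jaw about the barrel, rad: 0 jaws shut on nothing, about 0.08 gripping a 4 mm wall, 0.54 fully squeezed. The spring always shuts it. The rubber jaw tips are 24 mm below the barrel's axis (lowest point 27 mm) and open to 14 mm, equally to either side of the barrel; shut on a wall they grip with about 9 N
- spring_barrel: The clip's rubber-sleeved spring barrel, the bar between the jaws that sits on the rim: 10 mm thick, 22 mm long along y. Origin and axes as the thermometer's; its underside is 5 mm below the origin. It is hard: it yields about 1 mm at 20 N. As the wings spread on letting go, their tops come down about 4 mm: fingers that stay still drag the clip up off the rim, so follow it down
- stem_tip (a point): Lower end of the 4 mm steel stem, 95 mm below the clip's origin and 30 mm to +x. While the wings are squeezed and upright it swings about 21 mm further to +x
- dial (a point): Middle of the dial's face (27 mm across, facing up), 30 mm to +x of the clip's origin and 15 mm above it; while the wings are squeezed its far edge rises to about 25 mm, so keep the fingers higher than that
- kettle: Black steel gooseneck kettle, lid off, 0.85 kg, loose. Origin: centre of its underside, z up. Round open mouth: rim 135 mm above the origin, 92 mm outside diameter, wall 4 mm, upright for the top 29 mm; belly 151 mm wide. Spout to +x reaching 155 mm out at 127 mm height, handle to -x reaching 121 mm out and 141 mm high. The clip sits on the rim at +y
- carafe: Clear glass carafe, empty, 0.5 kg, loose, with a black plastic pouring collar pressed over its neck. Origin: centre of its underside, z up. The collar is the rim: upright, 92 mm outside diameter, 4 mm wall in all (wall's middle at 44 mm radius). It is not always pushed down equally: its top is 125 to 135 mm above the origin, so feel for it. Lip at +x, glass handle at -x, out to 100 mm, 109 mm high
- carafe_rim (a point): Point on the carafe's axis, 125 mm above its underside: the lowest height that the top of the rim can have (the true rim is 0 to 10 mm higher). Bearing on the rim with about 5 N is right; over 15 N is too hard
- carafe_lip (a point): Point of the carafe's rim at its pouring lip, at that same lowest height
- carafe_back (a point): Point of the carafe's rim above its handle, at that same lowest height
- turntable: Wooden turntable, 200 mm across and 30 mm high, at the back, carrying two cups. Origin: centre of its underside
- cup_a: White porcelain cup without handle, 78 mm across, 58 mm high, on the turntable
- cup_b: The other white porcelain cup, same size, on the turntable
- dripper: Orange plastic dripper, 112 mm across, 86 mm high, handle to +y. Origin: centre of its underside
- tin: Empty tin with its lid pressed on, 91 mm across, 108 mm high. Origin: centre of its underside
- kettle_lid: Flat black kettle lid with a knob, 92 mm across, 28 mm high. Origin: centre of its underside
- scoop: Small measuring scoop lying flat: steel bowl 38 mm across, wooden handle to -x, about 130 mm long over all

How it is judged:
By the outcome, as a careful person would: the job done as asked, in the order asked, and still so for the second after the job is handed in, with the robot touching nothing.
It also fails if it takes over 54 s, if anything falls off the work surface, if the arm or the gripper's body presses on something with over 40 N, if the wrist force passes 120 N, or if a joint passes its speed limit or range.

## Working session

There is one attempt and no reset: what is moved stays moved. The work goes in short steps, Python scripts to look and compute and a tool call to move; the robot and the scene stay as the last step left them, time stands still between calls to the robot, and variables do not carry over. Pictures are saved under pics/ and viewed, about 8 in all and at most 12, crops included, and the job is handed in when it is done.

Besides the shell and the picture viewer there is one more tool, called as name([rows], argument=value, ...), one row to a line, values as JSON. servo_tool: Moves the arm, as the interface text tells. Scaled input: -1 to 1 covers 2 cm each way for a shift and 6 degrees each way for a turn. Its arguments: {"type":"object","properties":{"steps":{"type":"array"},"newtons":{"type":"number"}},"required":["steps"]}

```bash
mkdir -p pics; ls
python3 - <<'E'
from cell import *
import cv2,numpy as np
o=get_obs(); print(o)
for n in("top","side"):
    c=capture(n); cv2.imwrite(f"pics/{n}.png",c["pixels"][:,:,::-1]); np.savez(f"{n}.npz",**c)
    print(n,c["fx"],c["fy"],c["cx"],c["cy"],np.round(c["cam_to_world"],3),[k for k in c])
E
```

```text
pics
{'time_s': 0.0, 'qpos': array([-1.12749241,  0.61593737, -0.01265969,  1.42495306,  0.00809301,
        1.10338582, -0.04039133]), 'qvel': array([ 0.0008103 ,  0.00038521,  0.00154091,  0.00049131,  0.00030616,
       -0.00052315,  0.0001836 ]), 'tau': array([-3.48886406e-04, -4.69217134e+01,  2.59326361e-01, -1.71029127e+01,
        1.00656110e-02,  9.73263639e-03, -1.27317506e-05]), 'position': array([293.9619698 , 579.06180753, 302.7080412 ]), 'eef_rot': array([[-8.91705885e-01,  4.52613755e-01, -1.18508440e-03],
       [ 4.52615306e-01,  8.91702782e-01, -2.35241204e-03],
       [-7.99098859e-06, -2.63404699e-03, -9.99996531e-01]]), 'force': array([-0.27325937,  0.57351191, -0.02170468]), 'torque': array([ 0.01050757, -0.01530945, -0.02738226]), 'opening': 85.20611583011194}
top 509.12695330383684 509.12695330383684 321.4392825550921 246.48821270515117 [[-7.000000e-03  9.780000e-01 -2.070000e-01  3.529540e+02]
 [-1.000000e+00 -8.000000e-03 -3.000000e-03 -1.322300e+01]
 [-5.000000e-03  2.070000e-01  9.780000e-01  1.172837e+03]
 [ 0.000000e+00  0.000000e+00  0.000000e+00  1.000000e+00]] ['pixels', 'range_z', 'fx', 'fy', 'cx', 'cy', 'cam_to_world']
side 484.33291869009963 484.33291869009963 327.2293712452028 242.16414521044902 [[ 9.57000e-01  1.87000e-01 -2.22000e-01  3.11382e+02]
 [-2.90000e-01  6.22000e-01 -7.27000e-01 -9.25761e+02]
 [ 2.00000e-03  7.60000e-01  6.50000e-01  9.46070e+02]
 [ 0.00000e+00  0.00000e+00  0.00000e+00  1.00000e+00]] ['pixels', 'range_z', 'fx', 'fy', 'cx', 'cy', 'cam_to_world']
```

View pics/top.png

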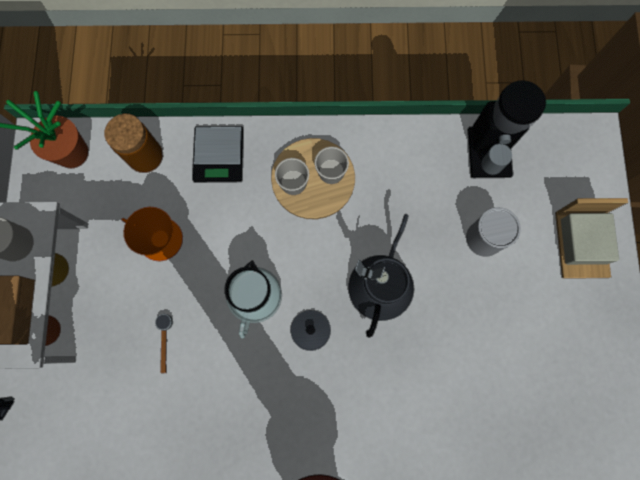

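View pics/side.png

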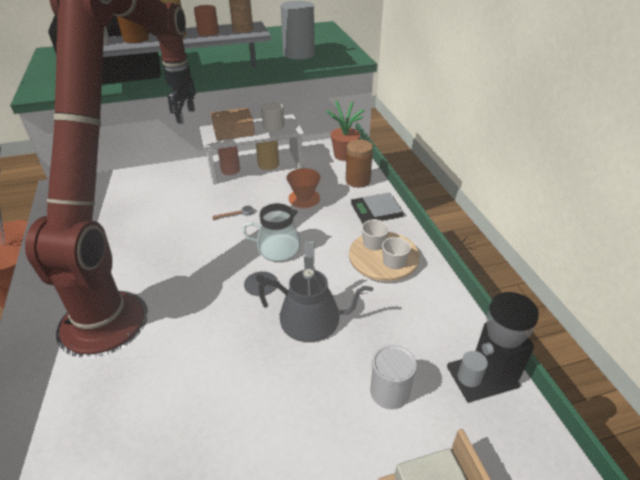

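The top view shows the kettle's mouth at about (381,280), with the clip at its upper left near (365,270). The carafe's black collar is at (248,288), its lip at (250,265) and its handle at (242,330). The side view agrees. Next I'll measure these from depth.

```bash
cat > h.py <<'E'
import numpy as np,cv2
def cloud(c,T=None):
    T=c["cam_to_world"] if T is None else T
    v,u=np.mgrid[0:480,0:640]; z=c["range_z"].astype(float)
    P=np.stack([(u-c["cx"])/c["fx"]*z,-(v-c["cy"])/c["fy"]*z,-z,np.ones_like(z)],-1)
    W=(P@np.asarray(T).T)[...,:3]; W[z<=0]=np.nan
    return W
def circ(xy):
    A=np.c_[2*xy,np.ones(len(xy))]; s=np.linalg.lstsq(A,(xy**2).sum(1),rcond=None)[0]
    return s[:2],np.sqrt(s[2]+s[:2]@s[:2])
def rob(xy,n=6,t=4):
    m=np.ones(len(xy),bool)
    for _ in range(n):
        c,r=circ(xy[m]); e=abs(np.linalg.norm(xy-c,axis=1)-r); m=e<max(t,np.median(e)*1.5)
    return c,r,m.sum(),e[m].std()
E
python3 - <<'E'
from h import *
for n in("top","side"):
    c=np.load(n+".npz"); W=cloud(c); 
    px=c["pixels"].astype(int)
    g=px.max(-1)
    for nm,(u0,u1,v0,v1),zr in [("kettle",(340,430,195,345),(128,141)),("carafe",(215,290,250,345),(118,142))] if n=="top" else [("kettle",(255,380,235,345),(128,141)),("carafe",(240,310,195,265),(118,142))]:
        w=W[v0:v1,u0:u1].reshape(-1,3); gg=g[v0:v1,u0:u1].ravel()
        m=(w[:,2]>zr[0])&(w[:,2]<zr[1])&(gg<90)
        q=w[m]; print(n,nm,len(q),"z pct",np.percentile(q[:,2],[5,25,50,75,95]).round(1) if len(q) else "")
        if len(q)>10: print(rob(q[:,:2]))
        if nm=="kettle":
            q=w[(w[:,2]>150)&(w[:,2]<230)]; 
            print("wings",len(q)); print(q[np.argsort(-q[:,2])][:40].round(0).tolist())
    if n=="top":
        cv2.imwrite("pics/crop.png",cv2.resize(c["pixels"][190:345,215:425,::-1],None,fx=3.8,fy=3.8,interpolation=cv2.INTER_CUBIC))
        for p in[(405,216),(372,333),(250,263),(242,332),(248,288),(381,280)]: print(p,W[p[1],p[0]].round(0))
E
```

```text
top kettle 406 z pct [129.3 132.9 134.6 136.4 139.2]
(array([ 483.25374755, -129.8933108 ]), np.float64(61.14649061744223), np.int64(240), np.float64(3.7500207820773053))
wings 270
[[523.0, -79.0, 205.0], [519.0, -79.0, 204.0], [533.0, -81.0, 204.0], [521.0, -79.0, 204.0], [527.0, -81.0, 203.0], [516.0, -75.0, 203.0], [519.0, -77.0, 203.0], [500.0, -124.0, 203.0], [516.0, -77.0, 203.0], [531.0, -81.0, 203.0], [504.0, -126.0, 202.0], [515.0, -131.0, 202.0], [507.0, -127.0, 202.0], [517.0, -131.0, 202.0], [522.0, -77.0, 202.0], [498.0, -124.0, 202.0], [502.0, -126.0, 202.0], [511.0, -129.0, 202.0], [513.0, -129.0, 202.0], [528.0, -79.0, 202.0], [533.0, -83.0, 201.0], [514.0, -77.0, 201.0], [515.0, -129.0, 201.0], [502.0, -125.0, 201.0], [530.0, -83.0, 201.0], [517.0, -129.0, 201.0], [514.0, -75.0, 201.0], [518.0, -77.0, 200.0], [506.0, -127.0, 200.0], [508.0, -129.0, 200.0], [510.0, -129.0, 200.0], [504.0, -125.0, 200.0], [498.0, -123.0, 199.0], [514.0, -127.0, 199.0], [518.0, -79.0, 199.0], [532.0, -83.0, 199.0], [500.0, -123.0, 199.0], [510.0, -127.0, 198.0], [526.0, -79.0, 198.0], [
[... 958 characters left out ...]
128.0, 199.0], [504.0, -129.0, 199.0], [528.0, -81.0, 199.0], [517.0, -132.0, 198.0], [527.0, -76.0, 198.0], [500.0, -123.0, 198.0], [531.0, -81.0, 198.0], [520.0, -77.0, 198.0], [508.0, -128.0, 197.0], [522.0, -77.0, 197.0], [524.0, -78.0, 197.0], [534.0, -80.0, 197.0], [518.0, -75.0, 197.0], [511.0, -128.0, 197.0], [524.0, -80.0, 197.0], [513.0, -129.0, 197.0], [506.0, -126.0, 196.0], [531.0, -82.0, 196.0], [502.0, -125.0, 196.0], [522.0, -79.0, 196.0], [515.0, -128.0, 196.0], [526.0, -80.0, 196.0], [517.0, -77.0, 195.0]]
side carafe 366 z pct [119.1 123.7 128.4 133.2 135.7]
(array([488.17024794, 141.93943078]), np.float64(43.710712557661694), np.int64(334), np.float64(1.0009896327851218))
```

View pics/crop.png

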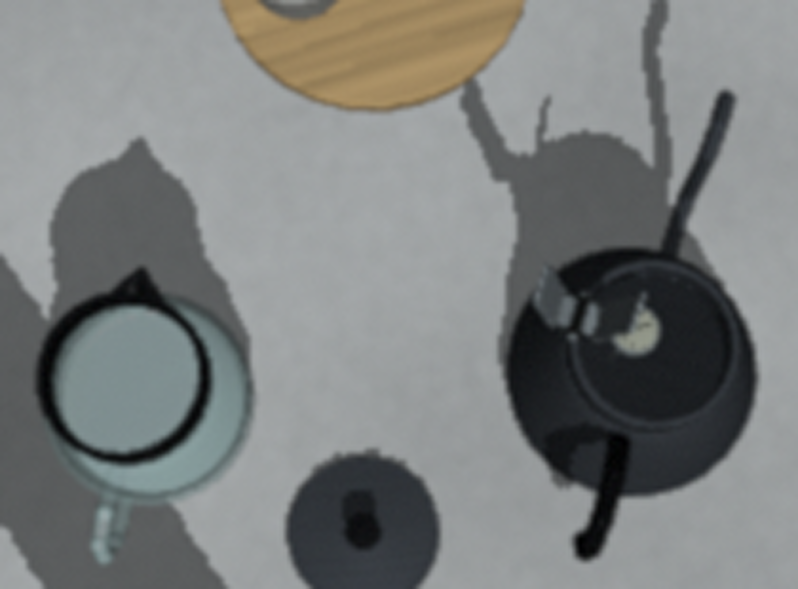

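Run:
```python
from h import *
W=cloud(np.load("top.npz"));
for u in (2,12,25,40,52):
    print(u,[(W[v,u].round(0).tolist()) for v in (215,240,280,320,350)])
w=W.reshape(-1,3); m=(w[:,1]>350)&(w[:,1]<700)&(w[:,0]>100)&(w[:,2]>100); q=w[m]
print(q.min(0),q.max(0))
```

```text
2 [[642.0, 656.0, 151.0], [572.0, 601.0, 225.0], [497.0, 601.0, 210.0], [420.0, 589.0, 214.0], [366.0, 622.0, 149.0]]
12 [[641.0, 632.0, 155.0], [572.0, 584.0, 221.0], [497.0, 582.0, 210.0], [420.0, 571.0, 213.0], [366.0, 602.0, 150.0]]
25 [[643.0, 609.0, 148.0], [581.0, 582.0, 183.0], [500.0, 572.0, 185.0], [423.0, 571.0, 171.0], [366.0, 579.0, 147.0]]
40 [[641.0, 575.0, 152.0], [588.0, 570.0, 151.0], [505.0, 561.0, 152.0], [424.0, 553.0, 151.0], [366.0, 548.0, 148.0]]
52 [[641.0, 551.0, 151.0], [587.0, 544.0, 155.0], [521.0, 597.0, 39.0], [432.0, 591.0, 33.0], [367.0, 603.0, -2.0]]
[251.39829785 374.23394216 100.0886136 ] [909.46350256 666.33755673 317.85662625]
```

servo_tool([
  {"tx":-1,"ty":-1,"claw":0},
  {"tx":-1,"ty":-1,"claw":0},
  {"tx":-1,"ty":-1,"claw":0},
  {"tx":-1,"ty":-1,"claw":0},
  {"tx":-1,"ty":-1,"claw":0},
  {"tx":-1,"ty":-1,"claw":0},
  {"tx":-1,"ty":-1,"claw":0},
  {"tx":-1,"ty":-1,"claw":0},
], newtons=20)

```text
invalid input
```

servo_tool([
  {"tx":-1.0,"ty":-1.0,"tz":0.0,"rx":0.0,"ry":0.0,"rz":0.0,"claw":0},
  {"tx":-1.0,"ty":-1.0,"tz":0.0,"rx":0.0,"ry":0.0,"rz":0.0,"claw":0},
  {"tx":-1.0,"ty":-1.0,"tz":0.0,"rx":0.0,"ry":0.0,"rz":0.0,"claw":0},
  {"tx":-1.0,"ty":-1.0,"tz":0.0,"rx":0.0,"ry":0.0,"rz":0.0,"claw":0},
], newtons=20)

```text
time_s: 0.6
position: [327.5, 470.0, 299.8]
eef_rot: [[-0.894, 0.448, -0.005], [0.448, 0.894, -0.006], [0.002, -0.007, -1.0]]
force: [-0.3, 0.5, 0.5]
opening: 85.6
```

servo_tool([
  {"tx":-1.0,"ty":-1.0,"tz":-0.1,"rx":0.0,"ry":0.0,"rz":-0.8,"claw":0},
  {"tx":-1.0,"ty":-1.0,"tz":-0.1,"rx":0.0,"ry":0.0,"rz":-0.8,"claw":0},
  {"tx":-0.8,"ty":-1.0,"tz":-0.1,"rx":0.0,"ry":0.0,"rz":0.0,"claw":0},
  {"tx":-0.8,"ty":-1.0,"tz":-0.1,"rx":0.0,"ry":0.0,"rz":0.0,"claw":0},
  {"tx":-0.8,"ty":-1.0,"tz":-0.1,"rx":0.0,"ry":0.0,"rz":0.0,"claw":0},
  {"tx":-0.8,"ty":-1.0,"tz":-0.1,"rx":0.0,"ry":0.0,"rz":0.0,"claw":0},
  {"tx":-0.8,"ty":-1.0,"tz":-0.1,"rx":0.0,"ry":0.0,"rz":0.0,"claw":0},
  {"tx":-0.8,"ty":-1.0,"tz":-0.1,"rx":0.0,"ry":0.0,"rz":0.0,"claw":0},
])

```text
time_s: 1.6
position: [405.8, 265.7, 314.1]
eef_rot: [[-0.958, 0.287, -0.011], [0.287, 0.958, -0.013], [0.007, -0.015, -1.0]]
force: [0.2, -0.7, 0.1]
opening: 85.3
```

servo_tool([
  {"tx":-0.66,"ty":-1.0,"tz":0.0,"rx":-0.14,"ry":-0.07,"rz":0.0,"claw":0},
  {"tx":-0.66,"ty":-1.0,"tz":0.0,"rx":0.0,"ry":0.0,"rz":0.0,"claw":0},
  {"tx":-0.66,"ty":-1.0,"tz":0.0,"rx":0.0,"ry":0.0,"rz":0.0,"claw":0},
  {"tx":-0.66,"ty":-1.0,"tz":0.0,"rx":0.0,"ry":0.0,"rz":0.0,"claw":0},
  {"tx":-0.66,"ty":-1.0,"tz":0.0,"rx":0.0,"ry":0.0,"rz":0.0,"claw":0},
  {"tx":-0.66,"ty":-1.0,"tz":0.0,"rx":0.0,"ry":0.0,"rz":0.0,"claw":0},
  {"tx":-0.66,"ty":-1.0,"tz":0.0,"rx":0.0,"ry":0.0,"rz":0.0,"claw":0},
  {"tx":-0.66,"ty":-1.0,"tz":0.0,"rx":0.0,"ry":0.0,"rz":0.0,"claw":0},
])

```text
time_s: 2.6
position: [460.5, 74.6, 312.2]
eef_rot: [[-0.958, 0.288, -0.005], [0.288, 0.958, -0.003], [0.004, -0.004, -1.0]]
force: [0.2, 0.7, 0.2]
opening: 85.6
```

servo_tool([
  {"tx":-0.66,"ty":-1.0,"tz":-0.1,"rx":0.0,"ry":0.0,"rz":0.0,"claw":0},
  {"tx":-0.66,"ty":-1.0,"tz":-0.1,"rx":0.0,"ry":0.0,"rz":0.0,"claw":0},
  {"tx":-0.66,"ty":-1.0,"tz":-0.1,"rx":0.0,"ry":0.0,"rz":0.0,"claw":0},
  {"tx":-0.66,"ty":-1.0,"tz":-0.1,"rx":0.0,"ry":0.0,"rz":0.0,"claw":0},
  {"tx":-0.66,"ty":-1.0,"tz":-0.1,"rx":0.0,"ry":0.0,"rz":0.0,"claw":0},
  {"tx":-0.66,"ty":-1.0,"tz":-0.1,"rx":0.0,"ry":0.0,"rz":0.0,"claw":0},
])

```text
time_s: 3.35
position: [501.1, -67.6, 322.3]
eef_rot: [[-0.958, 0.288, -0.011], [0.288, 0.958, -0.003], [0.01, -0.006, -1.0]]
force: [-0.5, -0.5, -0.1]
opening: 85.6
```

```bash
cat >> h.py <<'E'
def wrist(name=None):
    from cell import get_obs,capture
    o=get_obs(); c=capture("wrist")
    T=np.eye(4); T[:3,:3]=o["eef_rot"]; T[:3,3]=o["position"]
    if name: cv2.imwrite(f"pics/{name}.png",c["pixels"][:,:,::-1])
    return o,c,cloud(c,T@c["hand_eye"])
def wings(W,lo=195,hi=215,xr=(470,570),yr=(-160,-40)):
    w=W.reshape(-1,3); m=(w[:,2]>lo)&(w[:,2]<hi)&(w[:,0]>xr[0])&(w[:,0]<xr[1])&(w[:,1]>yr[0])&(w[:,1]<yr[1]); return w[m]
E
python3 - <<'E'
from h import *
o,c,W=wrist("w1"); print(o["position"],c["hand_eye"].round(2).tolist())
for lo,hi in((198,209),(180,198)):
    q=wings(W,lo,hi); print(len(q))
    if len(q)<20: continue
    _,l,ce=cv2.kmeans(q[:,:2].astype(np.float32),2,None,(3,50,.1),5,cv2.KMEANS_PP_CENTERS); l=l.ravel()
    for k in(0,1): 
        p=q[l==k]; print(len(p),p.mean(0).round(1),p.min(0).round(1),p.max(0).round(1),np.linalg.svd(p[:,:2]-p[:,:2].mean(0),full_matrices=False)[2][0])
w=W.reshape(-1,3); m=(w[:,2]>132)&(w[:,2]<139)&(np.hypot(w[:,0]-502,w[:,1]+145)<60); print(m.sum(),rob(w[m,:2]),np.median(w[m,2]))
E
```

```text
[501.06214743 -67.64793687 322.29457251] [[0.0, 0.95, 0.32, 82.2], [1.0, 0.0, -0.0, 0.98], [-0.0, 0.32, -0.95, -69.03], [0.0, 0.0, 0.0, 1.0]]
446
241 [ 506.1 -125.7  200. ] [ 496.1 -130.5  198. ] [ 517.4 -121.6  201.9] [ 0.9486884  -0.31621247]
205 [522.3 -77.6 200.5] [512.2 -82.  198.1] [533.6 -73.4 202.5] [ 0.94843535 -0.31697064]
927
630 [ 507.  -122.6  189.4] [ 496.5 -128.2  180.1] [ 518.6 -117.5  197.9] [ 0.9544135  -0.29848763]
297 [519.6 -80.1 189.4] [510.6 -85.8 180. ] [532.  -74.1 198. ] [ 0.93626971 -0.35128198]
2110 (array([ 500.91678847, -142.44449558]), np.float64(43.677834591411596), np.int64(2096), np.float64(0.6139850586179322)) 133.79035121061014
```

View pics/w1.png

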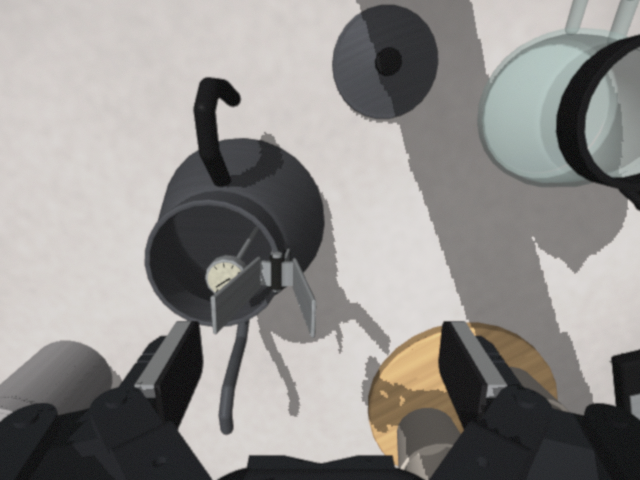

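servo_tool([
  {"tx":-0.56,"ty":-0.71,"tz":0.0,"rx":-0.06,"ry":-0.1,"rz":0.29,"claw":0},
  {"tx":-0.56,"ty":-0.71,"tz":0.0,"rx":0.0,"ry":0.0,"rz":0.0,"claw":0},
  {"tx":0.0,"ty":0.0,"tz":0.5,"rx":0.0,"ry":0.0,"rz":0.0,"claw":0},
  {"tx":0.0,"ty":0.0,"tz":0.5,"rx":0.0,"ry":0.0,"rz":0.0,"claw":0},
])

```text
time_s: 3.9
position: [514.9, -107.0, 301.2]
eef_rot: [[-0.946, 0.323, 0.002], [0.323, 0.946, -0.002], [-0.003, -0.001, -1.0]]
force: [0.1, 0.7, -0.5]
opening: 85.4
```

servo_tool([
  {"tx":0.12,"ty":0.26,"tz":0.5,"rx":0.0,"ry":0.0,"rz":0.0,"claw":0},
  {"tx":0.0,"ty":0.0,"tz":0.5,"rx":0.0,"ry":0.0,"rz":0.0,"claw":0},
  {"tx":0.0,"ty":0.0,"tz":0.0,"rx":0.0,"ry":0.0,"rz":0.0,"claw":0},
])

```text
time_s: 4.28
position: [513.2, -98.4, 277.9]
eef_rot: [[-0.947, 0.32, -0.002], [0.32, 0.947, -0.0], [0.002, -0.001, -1.0]]
force: [0.1, 0.0, 0.9]
opening: 85.1
```

servo_tool([
  {"tx":-0.08,"ty":-0.1,"tz":0.2,"rx":0.0,"ry":0.0,"rz":0.0,"claw":0},
  {"tx":0.0,"ty":0.0,"tz":0.2,"rx":0.0,"ry":0.0,"rz":0.0,"claw":0},
  {"tx":0.0,"ty":0.0,"tz":0.0,"rx":0.0,"ry":0.0,"rz":0.0,"claw":0},
])

```text
time_s: 4.65
position: [514.6, -101.0, 269.9]
eef_rot: [[-0.948, 0.32, -0.001], [0.32, 0.948, -0.001], [0.0, -0.001, -1.0]]
force: [-0.1, -0.2, -0.1]
opening: 85.3
```

Run:
```python
from h import *
o,c,W=wrist("w2"); print(o["position"])
q=wings(W,194,203.5,(485,545),(-138,-65)); 
w=q[:,:2]-o["position"][:2]; t=np.c_[w@o["eef_rot"][:2,0],w@o["eef_rot"][:2,1],q[:,2]]
for s in(-1,1):
    p=t[(s*t[:,1]>15)&(abs(t[:,1])<34)&(abs(t[:,0])<20)]; print(s,len(p),p.mean(0).round(1),np.percentile(p,[2,98],axis=0).round(1))
```

```text
[ 514.56604461 -101.01304778  269.88708098]
-1 663 [  0.2 -25.7 198.6] [[-11.  -27.7 194.2]
 [ 10.1 -23.9 201.4]]
1 648 [  0.6  23.8 198.9] [[-10.5  22.1 194.3]
 [ 10.3  25.8 201.9]]
```

View pics/w2.png

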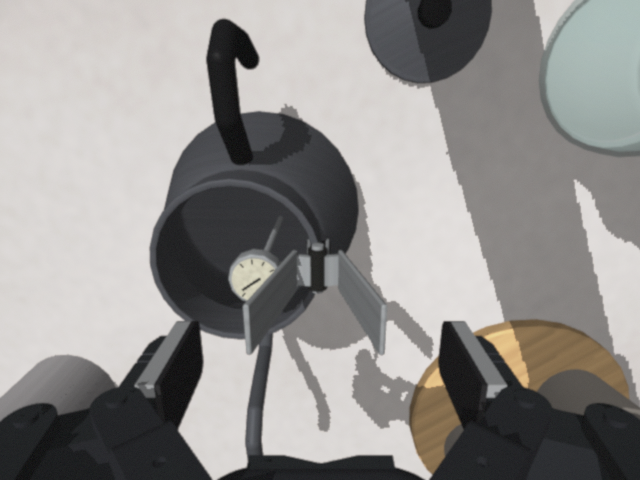

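servo_tool([
  {"tx":0.0,"ty":-0.03,"tz":0.4,"rx":0.0,"ry":0.0,"rz":0.0,"claw":0},
  {"tx":0.0,"ty":0.0,"tz":0.5,"rx":0.0,"ry":0.0,"rz":0.0,"claw":0},
  {"tx":0.0,"ty":0.0,"tz":0.35,"rx":0.0,"ry":0.0,"rz":0.0,"claw":0},
  {"tx":0.0,"ty":0.0,"tz":0.0,"rx":0.0,"ry":0.0,"rz":0.0,"claw":0},
])

```text
time_s: 5.2
position: [514.3, -101.8, 243.2]
eef_rot: [[-0.947, 0.32, -0.0], [0.32, 0.947, -0.001], [0.0, -0.001, -1.0]]
force: [-0.3, -0.2, -0.5]
opening: 85.4
```

servo_tool([
  {"tx":0.0,"ty":0.0,"tz":0.0,"rx":0.0,"ry":0.0,"rz":0.0,"claw":60},
  {"tx":0.0,"ty":0.0,"tz":0.0,"rx":0.0,"ry":0.0,"rz":0.0,"claw":90},
  {"tx":0.0,"ty":0.0,"tz":0.0,"rx":0.0,"ry":0.0,"rz":0.0,"claw":105},
  {"tx":0.0,"ty":0.0,"tz":0.0,"rx":0.0,"ry":0.0,"rz":0.0,"claw":120},
  {"tx":0.0,"ty":0.0,"tz":0.0,"rx":0.0,"ry":0.0,"rz":0.0,"claw":130},
], newtons=20)

```text
time_s: 5.82
position: [515.8, -102.2, 245.7]
eef_rot: [[-0.947, 0.32, 0.005], [0.32, 0.947, -0.002], [-0.005, 0.0, -1.0]]
force: [-0.9, 0.3, 2.6]
opening: 42.3
```

servo_tool([
  {"tx":0.05,"ty":0.0,"tz":0.06,"rx":0.0,"ry":0.05,"rz":0.0,"claw":145},
  {"tx":0.0,"ty":0.0,"tz":0.0,"rx":0.0,"ry":0.0,"rz":0.0,"claw":160},
  {"tx":0.0,"ty":0.0,"tz":0.0,"rx":0.0,"ry":0.0,"rz":0.0,"claw":180},
  {"tx":0.0,"ty":0.0,"tz":0.0,"rx":0.0,"ry":0.0,"rz":0.0,"claw":200},
], newtons=25)

```text
time_s: 6.32
position: [516.9, -102.2, 247.5]
eef_rot: [[-0.947, 0.32, 0.007], [0.32, 0.947, -0.001], [-0.007, 0.001, -1.0]]
force: [0.1, 0.4, 2.2]
opening: 23.0
```

servo_tool([
  {"tx":0.0,"ty":0.0,"tz":-0.25,"rx":0.0,"ry":0.0,"rz":0.0,"claw":220},
  {"tx":0.0,"ty":0.0,"tz":-0.5,"rx":0.0,"ry":0.0,"rz":0.0,"claw":220},
  {"tx":0.0,"ty":0.0,"tz":-0.7,"rx":0.0,"ry":0.0,"rz":0.0,"claw":220},
  {"tx":0.0,"ty":0.0,"tz":-0.7,"rx":0.0,"ry":0.0,"rz":0.0,"claw":220},
])

```text
time_s: 6.82
position: [515.0, -101.8, 290.7]
eef_rot: [[-0.947, 0.32, 0.001], [0.32, 0.947, 0.0], [-0.001, 0.0, -1.0]]
force: [-0.1, 0.7, -0.2]
opening: 23.1
```

servo_tool([
  {"tx":0.0,"ty":0.0,"tz":-0.8,"rx":0.0,"ry":0.0,"rz":0.0,"claw":220},
  {"tx":0.0,"ty":0.0,"tz":-0.8,"rx":0.0,"ry":0.0,"rz":0.0,"claw":220},
  {"tx":0.0,"ty":0.0,"tz":-0.8,"rx":0.0,"ry":0.0,"rz":0.0,"claw":220},
  {"tx":0.0,"ty":0.0,"tz":-0.8,"rx":0.0,"ry":0.0,"rz":0.0,"claw":220},
  {"tx":0.0,"ty":0.0,"tz":-0.6,"rx":0.0,"ry":0.0,"rz":0.0,"claw":220},
  {"tx":0.0,"ty":0.0,"tz":0.0,"rx":0.0,"ry":0.0,"rz":0.0,"claw":220},
])

```text
time_s: 7.58
position: [514.9, -102.0, 375.2]
eef_rot: [[-0.947, 0.32, 0.008], [0.32, 0.947, -0.001], [-0.008, 0.002, -1.0]]
force: [-0.3, -1.2, -0.4]
opening: 23.0
```

Run:
```python
from h import *
from cell import capture
c=capture("top"); W=cloud(c); px=c["pixels"]
cv2.imwrite("pics/top2.png",cv2.resize(px[190:345,215:425,::-1],None,fx=3.8,fy=3.8,interpolation=cv2.INTER_CUBIC))
o,c,W=wrist("w3"); print(o["position"],o["force"],o["opening"])
w=W.reshape(-1,3)
for n,x,y,lo,hi in(("kettle",501,-142.5,131,139),("carafe",487,142.5,122,140)):
    m=(w[:,2]>lo)&(w[:,2]<hi)&(np.hypot(w[:,0]-x,w[:,1]-y)<56); print(n,m.sum(),rob(w[m,:2]) if m.sum()>50 else'',np.percentile(w[m,2],[5,50,95]) if m.any() else '')
```

```text
[ 514.61775554 -101.90654482  374.53284602] [ 0.33840881  0.15862829 -0.61250841] 23.076632402126613
kettle 1875 (array([ 500.99627978, -142.53190306]), np.float64(43.61969024528523), np.int64(1875), np.float64(0.6049359963252691)) [132.02946275 133.76951676 135.05256628]
carafe 2816 (array([485.72276445, 142.74147123]), np.float64(43.226405755909376), np.int64(2551), np.float64(0.9160108006942062)) [123.36988582 133.08668204 135.17192656]
```

View pics/w3.png

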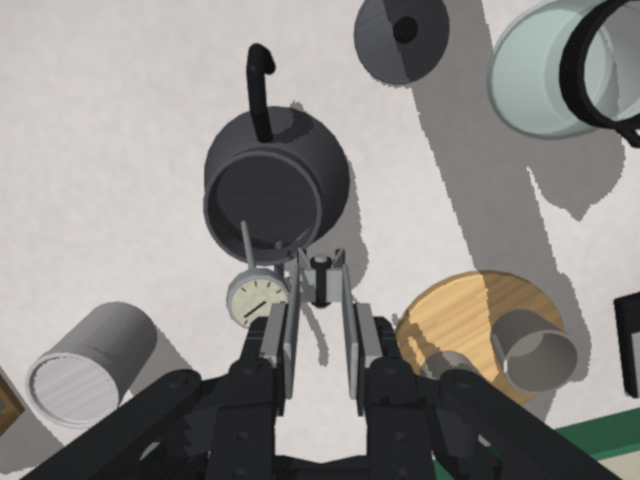

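Image w3 shows the clip held and squeezed, with the barrel at (322,280) and the dial at (258,298). The kettle's rim fit hasn't moved. Next I carry it over to the carafe.

servo_tool([
  {"tx":0.0,"ty":0.5,"tz":0.0,"rx":0.0,"ry":0.0,"rz":-0.5,"claw":220},
  {"tx":0.2,"ty":0.9,"tz":0.0,"rx":0.0,"ry":0.05,"rz":-0.5,"claw":220},
  {"tx":0.3,"ty":0.9,"tz":0.0,"rx":0.0,"ry":0.0,"rz":-0.5,"claw":220},
  {"tx":0.3,"ty":0.9,"tz":0.0,"rx":0.0,"ry":0.0,"rz":-0.4,"claw":220},
  {"tx":0.3,"ty":0.9,"tz":0.0,"rx":0.0,"ry":0.0,"rz":0.0,"claw":220},
  {"tx":0.3,"ty":0.9,"tz":0.0,"rx":0.0,"ry":0.0,"rz":0.0,"claw":220},
  {"tx":0.3,"ty":0.9,"tz":0.0,"rx":0.0,"ry":0.0,"rz":0.0,"claw":220},
  {"tx":0.3,"ty":0.9,"tz":0.0,"rx":0.0,"ry":0.0,"rz":0.0,"claw":220},
])

```text
time_s: 8.68
position: [494.5, 50.6, 372.0]
eef_rot: [[-0.995, 0.101, -0.006], [0.101, 0.995, 0.004], [0.007, 0.003, -1.0]]
force: [0.7, -0.0, -0.4]
opening: 23.0
```

servo_tool([
  {"tx":0.1,"ty":0.9,"tz":0.0,"rx":0.03,"ry":-0.06,"rz":0.2,"claw":220},
  {"tx":0.1,"ty":0.9,"tz":0.0,"rx":0.0,"ry":0.0,"rz":0.0,"claw":220},
  {"tx":0.1,"ty":0.9,"tz":0.0,"rx":0.0,"ry":0.0,"rz":0.0,"claw":220},
  {"tx":0.1,"ty":0.9,"tz":0.0,"rx":0.0,"ry":0.0,"rz":0.0,"claw":220},
  {"tx":0.1,"ty":0.9,"tz":0.0,"rx":0.0,"ry":0.0,"rz":0.0,"claw":220},
  {"tx":0.1,"ty":0.7,"tz":0.0,"rx":0.0,"ry":0.0,"rz":0.0,"claw":220},
  {"tx":0.1,"ty":0.4,"tz":0.0,"rx":0.0,"ry":0.0,"rz":0.0,"claw":220},
  {"tx":0.0,"ty":0.0,"tz":0.0,"rx":0.0,"ry":0.0,"rz":0.0,"claw":220},
])

```text
time_s: 9.68
position: [488.1, 176.8, 372.4]
eef_rot: [[-0.995, 0.103, -0.002], [0.103, 0.995, 0.002], [0.002, 0.001, -1.0]]
force: [-0.1, 0.4, -1.2]
opening: 23.4
```

```bash
cat > meas.py <<'E'
from h import *
import sys
o,c,W=wrist(sys.argv[1]); p=o["position"]; R=o["eef_rot"]; print(p.round(1),R.round(3).tolist(),o["force"].round(2),o["opening"])
w=W.reshape(-1,3); dark=(c["pixels"].reshape(-1,3).max(1)<90)
m=dark&(w[:,2]>128)&(w[:,2]<140)&(np.hypot(w[:,0]-487,w[:,1]-142.5)<56)
if m.sum()>50:
    ce,r,n,s=rob(w[m,:2],t=3); print("carafe",ce.round(1),r.round(1),n,s.round(2),np.percentile(w[m,2],[5,50,90]).round(1))
    m2=(w[:,2]>115)&(w[:,2]<142)&dark; d=w[:,:2]-ce; rr=np.hypot(*d.T); k=m2&(rr>48.5)&(rr<62)
    if k.any(): print("lip",k.sum(),np.degrees(np.arctan2(*d[k].mean(0)[::-1])).round(1),rr[k].max())
    a=np.radians(83); t=np.arctan2(R[1,1],R[0,1])
    tgt=ce+44*np.array([np.cos(a),np.sin(a)]); e=tgt-p[:2]; print("to go tool xy",(R[:2,:2].T@e).round(1), "ang",np.degrees(t).round(1))
# clip in tool frame
t=(w-p)@R; k=(abs(t[:,0])<16)&(abs(t[:,1])<8)&(t[:,2]>85)&(t[:,2]<125)
if k.sum(): print("barrel pts",k.sum(),np.percentile(t[k],[5,50,95],axis=0).round(1).tolist())
E
python3 meas.py w4
```

```text
[488.1 176.8 372.4] [[-0.995, 0.103, -0.002], [0.103, 0.995, 0.002], [0.002, 0.001, -1.0]] [-0.11  0.44 -1.2 ] 23.375640031732498
carafe [485.2 145.8] 43.5 2406 0.74 [129.6 133.6 134.6]
lip 67 -3.0 53.67004153843862
to go tool xy [-1.1 12.9] ang 84.1
barrel pts 1714 [[-7.2, -7.2, 102.1], [4.3, 0.1, 103.6], [13.5, 7.0, 112.4]]
```

View pics/w4.png

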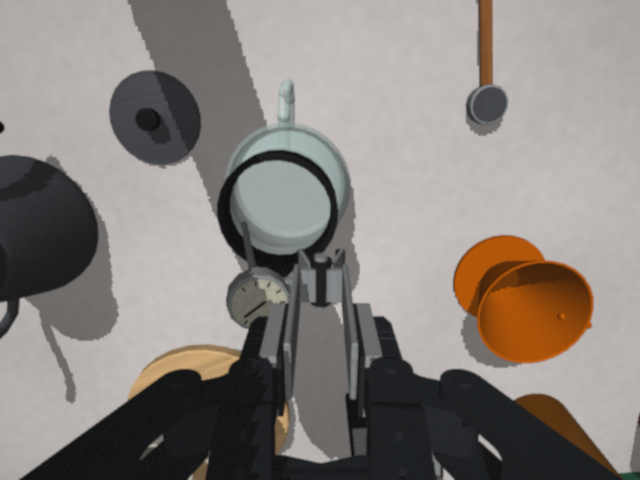

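servo_tool([
  {"tx":-0.09,"ty":0.5,"tz":0.0,"rx":0.0,"ry":0.0,"rz":0.15,"claw":220},
  {"tx":0.0,"ty":0.05,"tz":0.5,"rx":0.0,"ry":0.0,"rz":0.0,"claw":220},
  {"tx":0.0,"ty":0.0,"tz":0.8,"rx":0.0,"ry":0.0,"rz":0.0,"claw":220},
  {"tx":0.0,"ty":0.0,"tz":0.8,"rx":0.0,"ry":0.0,"rz":0.0,"claw":220},
  {"tx":0.0,"ty":0.0,"tz":0.8,"rx":0.0,"ry":0.0,"rz":0.0,"claw":220},
  {"tx":0.0,"ty":0.0,"tz":0.8,"rx":0.0,"ry":0.0,"rz":0.0,"claw":220},
  {"tx":0.0,"ty":0.0,"tz":0.0,"rx":0.0,"ry":0.0,"rz":0.0,"claw":220},
])

```text
time_s: 10.6
position: [491.6, 184.0, 293.0]
eef_rot: [[-0.992, 0.126, -0.004], [0.126, 0.992, -0.002], [0.004, -0.003, -1.0]]
force: [-0.1, -0.6, -0.0]
opening: 23.1
```

```bash
python3 meas.py w5
python3 - <<'E'
from h import *
o,c,W=wrist(); w=W.reshape(-1,3); dark=c["pixels"].reshape(-1,3).max(1)<90
t=(w-o["position"])@o["eef_rot"]
for lo in(131,132.5):
    m=dark&(w[:,2]>lo)&(w[:,2]<137)&(np.hypot(w[:,0]-486,w[:,1]-144)<54)&(w[:,1]<o["position"][1]-13)
    print(m.sum(),rob(w[m,:2],t=2))
E
```

```text
[491.6 184.  293. ] [[-0.992, 0.126, -0.004], [0.126, 0.992, -0.002], [0.004, -0.003, -1.0]] [-0.07 -0.6  -0.01] 23.080603596697596
carafe [485.1 146. ] 43.5 3298 0.73 [129.6 133.5 134.6]
lip 12 -14.3 56.276099025405
to go tool xy [1.9 5.4] ang 82.7
barrel pts 1700 [[-7.5, -7.2, 102.2], [4.7, 0.1, 103.5], [13.6, 7.0, 112.1]]
2212 (array([484.34407727, 144.76969869]), np.float64(42.59879807208573), np.int64(1697), np.float64(0.5728505439208049))
1970 (array([484.80061879, 144.69466376]), np.float64(42.92913783683054), np.int64(1565), np.float64(0.5699941913426718))
```

View pics/w5.png

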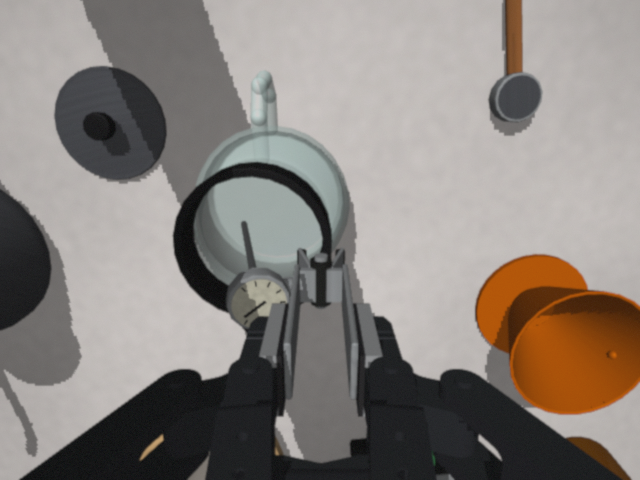

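servo_tool([
  {"tx":0.07,"ty":0.2,"tz":0.2,"rx":0.03,"ry":-0.04,"rz":0.0,"claw":220},
  {"tx":0.0,"ty":0.0,"tz":0.3,"rx":0.0,"ry":0.0,"rz":0.0,"claw":220},
  {"tx":0.0,"ty":0.0,"tz":0.25,"rx":0.0,"ry":0.0,"rz":0.0,"claw":220},
  {"tx":0.0,"ty":0.0,"tz":0.0,"rx":0.0,"ry":0.0,"rz":0.0,"claw":220},
])

```text
time_s: 11.2
position: [492.3, 189.3, 280.1]
eef_rot: [[-0.992, 0.126, 0.006], [0.126, 0.992, -0.004], [-0.007, -0.003, -1.0]]
force: [1.3, -1.4, -1.0]
opening: 23.6
```

```bash
python3 meas.py w6;  python3 - <<'E'
from h import *
from cell import capture
c=capture("side"); cv2.imwrite("pics/s2.png",cv2.resize(c["pixels"][150:290,220:400,::-1],None,fx=4,fy=4,interpolation=cv2.INTER_CUBIC))
a=cv2.imread("pics/w6.png")[130:370,150:450]; b=cv2.imread("pics/s2.png")
cv2.imwrite("pics/m6.png",np.hstack([cv2.resize(a,(400,320)),cv2.resize(b,(400,320))]))
E
```

```text
[492.3 189.3 280.1] [[-0.992, 0.126, 0.006], [0.126, 0.992, -0.004], [-0.007, -0.003, -1.0]] [ 1.29 -1.42 -1.02] 23.610005008380295
carafe [485.1 146.1] 43.5 3926 0.73 [129.3 133.5 134.6]
lip 297 -12.5 59.13604136430303
to go tool xy [1.9 0.2] ang 82.8
barrel pts 1703 [[-7.4, -7.2, 102.2], [4.6, 0.1, 103.5], [13.5, 7.0, 112.5]]
```

View pics/m6.png

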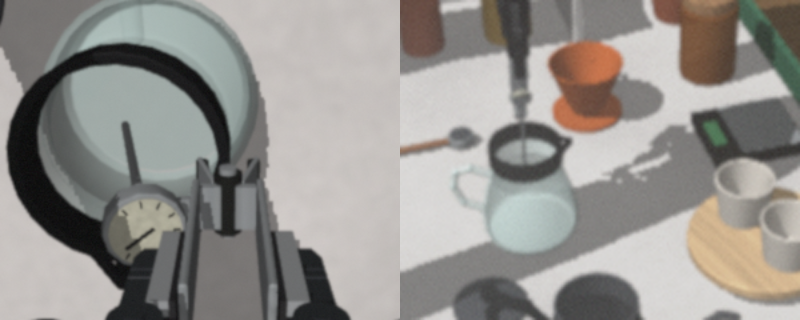

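servo_tool([
  {"tx":0.04,"ty":0.0,"tz":0.2,"rx":-0.03,"ry":0.05,"rz":0.0,"claw":220},
  {"tx":0.0,"ty":0.0,"tz":0.3,"rx":0.0,"ry":0.0,"rz":0.0,"claw":220},
  {"tx":0.0,"ty":0.0,"tz":0.3,"rx":0.0,"ry":0.0,"rz":0.0,"claw":220},
  {"tx":0.0,"ty":0.0,"tz":0.25,"rx":0.0,"ry":0.0,"rz":0.0,"claw":220},
  {"tx":0.0,"ty":0.0,"tz":0.0,"rx":0.0,"ry":0.0,"rz":0.0,"claw":220},
])

```text
time_s: 11.92
position: [491.8, 189.2, 257.9]
eef_rot: [[-0.992, 0.127, 0.002], [0.127, 0.992, 0.001], [-0.002, 0.001, -1.0]]
force: [-0.2, -0.5, -1.0]
opening: 23.2
```

servo_tool([
  {"tx":0.0,"ty":0.0,"tz":0.15,"rx":0.0,"ry":0.0,"rz":0.0,"claw":220},
  {"tx":0.0,"ty":0.0,"tz":0.15,"rx":0.0,"ry":0.0,"rz":0.0,"claw":220},
  {"tx":0.0,"ty":0.0,"tz":0.05,"rx":0.0,"ry":0.0,"rz":0.0,"claw":220},
])

```text
time_s: 12.3
position: [492.0, 189.4, 250.7]
eef_rot: [[-0.992, 0.127, 0.003], [0.127, 0.992, 0.001], [-0.002, 0.001, -1.0]]
force: [-0.1, 0.7, -0.3]
opening: 23.5
```

servo_tool([
  {"tx":0.0,"ty":0.0,"tz":0.08,"rx":0.0,"ry":0.0,"rz":0.0,"claw":220},
])

```text
time_s: 12.42
position: [492.1, 189.4, 249.1]
eef_rot: [[-0.992, 0.127, 0.003], [0.127, 0.992, 0.001], [-0.003, 0.001, -1.0]]
force: [-0.9, 0.2, 0.4]
opening: 23.5
```

servo_tool([
  {"tx":0.0,"ty":0.0,"tz":0.08,"rx":0.0,"ry":0.0,"rz":0.0,"claw":220},
])

```text
time_s: 12.55
position: [492.1, 189.4, 247.5]
eef_rot: [[-0.992, 0.127, 0.003], [0.127, 0.992, 0.001], [-0.003, 0.002, -1.0]]
force: [-0.3, -0.2, -1.4]
opening: 23.6
```

servo_tool([
  {"tx":0.0,"ty":0.0,"tz":0.06,"rx":0.0,"ry":0.0,"rz":0.0,"claw":220},
])

```text
time_s: 12.68
position: [492.2, 189.4, 246.9]
eef_rot: [[-0.992, 0.127, 0.003], [0.127, 0.992, 0.001], [-0.003, 0.002, -1.0]]
force: [-1.9, -0.7, 6.5]
opening: 23.4
```

servo_tool([
  {"tx":0.0,"ty":0.0,"tz":0.06,"rx":0.0,"ry":0.0,"rz":0.0,"claw":220},
])

```text
time_s: 12.8
position: [492.3, 189.5, 246.8]
eef_rot: [[-0.992, 0.127, 0.004], [0.127, 0.992, 0.001], [-0.004, 0.002, -1.0]]
force: [-3.3, -0.5, 8.8]
opening: 23.2
```

servo_tool([
  {"tx":0.02,"ty":0.0,"tz":0.03,"rx":0.0,"ry":0.03,"rz":0.0,"claw":220},
  {"tx":0.0,"ty":0.0,"tz":0.03,"rx":0.0,"ry":0.02,"rz":0.0,"claw":220},
  {"tx":0.0,"ty":0.0,"tz":0.03,"rx":0.0,"ry":0.0,"rz":0.0,"claw":220},
])

```text
time_s: 13.18
position: [492.5, 189.3, 246.9]
eef_rot: [[-0.992, 0.127, 0.001], [0.127, 0.992, 0.002], [-0.001, 0.003, -1.0]]
force: [-1.4, -0.2, 6.1]
opening: 23.2
```

servo_tool([
  {"tx":0.0,"ty":0.0,"tz":0.03,"rx":-0.02,"ry":0.0,"rz":0.0,"claw":190},
  {"tx":0.0,"ty":0.0,"tz":0.03,"rx":0.0,"ry":0.0,"rz":0.0,"claw":185},
  {"tx":0.0,"ty":0.0,"tz":0.03,"rx":0.0,"ry":0.0,"rz":0.0,"claw":181},
])

```text
time_s: 13.55
position: [492.7, 189.3, 246.6]
eef_rot: [[-0.992, 0.127, 0.002], [0.127, 0.992, 0.005], [-0.002, 0.005, -1.0]]
force: [-1.2, -1.1, 4.8]
opening: 24.6
```

servo_tool([
  {"tx":0.0,"ty":0.0,"tz":0.05,"rx":0.0,"ry":0.0,"rz":0.0,"claw":177},
  {"tx":0.0,"ty":0.0,"tz":0.05,"rx":0.0,"ry":0.0,"rz":0.0,"claw":173},
])

```text
time_s: 13.8
position: [493.7, 190.1, 245.7]
eef_rot: [[-0.992, 0.127, 0.005], [0.127, 0.992, 0.007], [-0.005, 0.007, -1.0]]
force: [-0.9, -0.1, 7.6]
opening: 27.4
```

servo_tool([
  {"tx":0.04,"ty":-0.04,"tz":0.04,"rx":0.06,"ry":0.04,"rz":0.0,"claw":169},
  {"tx":0.02,"ty":0.0,"tz":0.04,"rx":0.02,"ry":0.02,"rz":0.0,"claw":165},
])

```text
time_s: 14.05
position: [493.8, 190.8, 245.1]
eef_rot: [[-0.992, 0.127, 0.002], [0.127, 0.992, 0.002], [-0.002, 0.002, -1.0]]
force: [-0.6, 0.6, 5.7]
opening: 30.4
```

servo_tool([
  {"tx":0.01,"ty":0.0,"tz":0.04,"rx":0.02,"ry":0.02,"rz":0.0,"claw":161},
  {"tx":0.01,"ty":0.0,"tz":0.04,"rx":0.02,"ry":0.02,"rz":0.0,"claw":157},
])

```text
time_s: 14.3
position: [494.4, 191.5, 244.3]
eef_rot: [[-0.992, 0.127, 0.001], [0.127, 0.992, -0.0], [-0.001, 0.0, -1.0]]
force: [-0.3, 0.6, 7.2]
opening: 32.8
```

servo_tool([
  {"tx":0.04,"ty":-0.06,"tz":0.03,"rx":0.0,"ry":0.01,"rz":0.0,"claw":154},
  {"tx":0.03,"ty":-0.05,"tz":0.03,"rx":0.0,"ry":0.01,"rz":0.0,"claw":151},
])

```text
time_s: 14.55
position: [493.8, 190.8, 243.9]
eef_rot: [[-0.992, 0.126, 0.002], [0.126, 0.992, 0.003], [-0.002, 0.003, -1.0]]
force: [-0.9, 0.8, 5.6]
opening: 34.7
```

```bash
python3 meas.py w7
```

```text
[493.8 190.8 243.9] [[-0.992, 0.126, 0.002], [0.126, 0.992, 0.003], [-0.002, 0.003, -1.0]] [-0.92  0.82  5.64] 34.71781439248391
carafe [484.9 146.1] 43.4 5856 0.74 [129.  133.5 134.4]
lip 228 72.1 54.951790803517554
to go tool xy [ 3.4 -1.5] ang 82.8
barrel pts 1921 [[-9.2, -7.3, 99.3], [5.6, -0.8, 100.7], [14.8, 6.9, 113.9]]
```

servo_tool([
  {"tx":0.03,"ty":-0.06,"tz":0.04,"rx":0.03,"ry":0.02,"rz":0.0,"claw":147},
  {"tx":0.02,"ty":-0.05,"tz":0.04,"rx":0.01,"ry":0.01,"rz":0.0,"claw":144},
])

```text
time_s: 14.85
position: [493.5, 190.0, 243.0]
eef_rot: [[-0.992, 0.125, 0.002], [0.125, 0.992, 0.002], [-0.001, 0.002, -1.0]]
force: [-0.1, 0.5, 6.5]
opening: 36.8
```

servo_tool([
  {"tx":0.01,"ty":-0.04,"tz":0.04,"rx":0.01,"ry":0.01,"rz":0.0,"claw":140},
  {"tx":0.01,"ty":-0.03,"tz":0.04,"rx":0.01,"ry":0.01,"rz":0.0,"claw":137},
])

```text
time_s: 15.1
position: [493.8, 189.6, 242.3]
eef_rot: [[-0.992, 0.125, 0.002], [0.125, 0.992, 0.002], [-0.002, 0.002, -1.0]]
force: [0.3, 0.4, 7.2]
opening: 39.7
```

servo_tool([
  {"tx":0.01,"ty":-0.03,"tz":0.04,"rx":0.01,"ry":0.01,"rz":0.0,"claw":134},
  {"tx":0.01,"ty":-0.03,"tz":0.04,"rx":0.01,"ry":0.01,"rz":0.0,"claw":131},
])

```text
time_s: 15.35
position: [494.0, 189.2, 241.7]
eef_rot: [[-0.992, 0.124, 0.002], [0.124, 0.992, 0.002], [-0.002, 0.002, -1.0]]
force: [-0.7, 1.5, 7.2]
opening: 41.6
```

servo_tool([
  {"tx":0.01,"ty":0.0,"tz":0.04,"rx":0.01,"ry":0.01,"rz":0.0,"claw":128},
  {"tx":0.01,"ty":0.0,"tz":0.04,"rx":0.01,"ry":0.01,"rz":0.0,"claw":125},
])

```text
time_s: 15.6
position: [494.2, 189.5, 241.0]
eef_rot: [[-0.992, 0.124, 0.002], [0.124, 0.992, 0.001], [-0.002, 0.001, -1.0]]
force: [-1.0, -0.2, 7.5]
opening: 43.5
```

servo_tool([
  {"tx":0.01,"ty":0.0,"tz":0.03,"rx":0.01,"ry":0.01,"rz":0.0,"claw":122},
  {"tx":0.01,"ty":0.0,"tz":0.03,"rx":0.01,"ry":0.01,"rz":0.0,"claw":119},
])

```text
time_s: 15.85
position: [494.2, 189.6, 240.4]
eef_rot: [[-0.992, 0.124, 0.001], [0.124, 0.992, -0.001], [-0.001, -0.001, -1.0]]
force: [-1.3, 0.2, 6.5]
opening: 45.5
```

servo_tool([
  {"tx":0.01,"ty":0.0,"tz":0.02,"rx":0.01,"ry":0.01,"rz":0.0,"claw":116},
  {"tx":0.01,"ty":0.0,"tz":0.02,"rx":0.01,"ry":0.01,"rz":0.0,"claw":113},
])

```text
time_s: 16.1
position: [494.1, 189.6, 239.8]
eef_rot: [[-0.992, 0.124, -0.001], [0.124, 0.992, -0.003], [0.0, -0.003, -1.0]]
force: [-0.7, -0.0, 4.6]
opening: 47.6
```

servo_tool([
  {"tx":0.0,"ty":0.0,"tz":0.01,"rx":-0.02,"ry":0.0,"rz":0.0,"claw":110},
  {"tx":0.0,"ty":0.0,"tz":0.0,"rx":-0.01,"ry":0.0,"rz":0.0,"claw":106},
  {"tx":0.0,"ty":0.0,"tz":0.0,"rx":0.0,"ry":0.0,"rz":0.0,"claw":102},
])

```text
time_s: 16.48
position: [493.7, 188.9, 238.6]
eef_rot: [[-0.992, 0.124, -0.002], [0.125, 0.992, -0.001], [0.002, -0.001, -1.0]]
force: [0.1, -0.2, 2.9]
opening: 51.3
```

```bash
python3 meas.py w8
```

```text
[493.7 188.9 238.6] [[-0.992, 0.124, -0.002], [0.125, 0.992, -0.001], [0.002, -0.001, -1.0]] [ 0.09 -0.22  2.87] 51.26470196278614
carafe [484.9 146.1] 43.4 5950 0.74 [129.1 133.5 134.4]
lip 74 88.7 50.84462682327568
to go tool xy [3.6 0.5] ang 82.8
barrel pts 2092 [[-8.6, -6.9, 94.1], [5.5, 0.1, 95.6], [14.9, 7.0, 120.5]]
```

servo_tool([
  {"tx":0.0,"ty":0.0,"tz":0.0,"rx":0.0,"ry":0.0,"rz":0.0,"claw":96},
  {"tx":0.0,"ty":0.0,"tz":0.0,"rx":0.0,"ry":0.0,"rz":0.0,"claw":88},
  {"tx":0.0,"ty":0.0,"tz":0.0,"rx":0.0,"ry":0.0,"rz":0.0,"claw":75},
  {"tx":0.0,"ty":0.0,"tz":0.0,"rx":0.0,"ry":0.0,"rz":0.0,"claw":40},
  {"tx":0.0,"ty":0.0,"tz":0.0,"rx":0.0,"ry":0.0,"rz":0.0,"claw":0},
  {"tx":0.0,"ty":0.0,"tz":0.0,"rx":0.0,"ry":0.0,"rz":0.0,"claw":0},
])

```text
time_s: 17.27
position: [492.8, 188.9, 237.4]
eef_rot: [[-0.992, 0.124, -0.005], [0.124, 0.992, -0.001], [0.005, -0.002, -1.0]]
force: [-0.0, -0.2, -0.1]
opening: 85.3
```

Free of contact. I'll rise straight up and check.

servo_tool([
  {"tx":0.0,"ty":0.0,"tz":-0.3,"rx":0.0,"ry":-0.04,"rz":0.0,"claw":0},
  {"tx":0.0,"ty":0.0,"tz":-0.5,"rx":0.0,"ry":0.0,"rz":0.0,"claw":0},
  {"tx":0.0,"ty":0.0,"tz":-0.8,"rx":0.0,"ry":0.0,"rz":0.0,"claw":0},
  {"tx":0.0,"ty":0.0,"tz":-0.9,"rx":0.0,"ry":0.0,"rz":0.0,"claw":0},
  {"tx":0.0,"ty":0.0,"tz":-0.9,"rx":0.0,"ry":0.0,"rz":0.0,"claw":0},
  {"tx":0.0,"ty":0.0,"tz":-0.9,"rx":0.0,"ry":0.0,"rz":0.0,"claw":0},
  {"tx":0.0,"ty":0.0,"tz":0.0,"rx":0.0,"ry":0.0,"rz":0.0,"claw":0},
  {"tx":0.0,"ty":0.0,"tz":0.0,"rx":0.0,"ry":0.0,"rz":0.0,"claw":0},
])

```text
time_s: 18.27
position: [492.9, 189.1, 330.2]
eef_rot: [[-0.992, 0.124, 0.003], [0.124, 0.992, -0.0], [-0.003, -0.0, -1.0]]
force: [0.3, 0.1, -0.2]
opening: 85.6
```

```bash
python3 meas.py w9;  python3 - <<'E'
from h import *
from cell import capture
o,c,W=wrist(); q=wings(W,193,206,(460,520),(145,235)); w=q[:,:2]-o["position"][:2]; t=np.c_[w@o["eef_rot"][:2,:2],q[:,2]]
for s in(-1,1):
    p=t[s*t[:,1]>8]; print(s,len(p),p.mean(0).round(1),np.percentile(p,[2,98],axis=0).round(1).tolist())
w=W.reshape(-1,3)
c=capture("side")
a=cv2.imread("pics/w9.png"); b=c["pixels"][150:290,220:400,::-1]
cv2.imwrite("pics/m9.png",np.hstack([cv2.resize(a,(400,320)),cv2.resize(b,(400,320),interpolation=cv2.INTER_CUBIC)]))
for n in("top","side"):
    W=cloud(capture(n) if n=="top" else c).reshape(-1,3); m=(W[:,2]>128)&(W[:,2]<140)&(np.hypot(W[:,0]-501,W[:,1]+142.5)<55)
    W0=cloud(np.load(n+".npz")).reshape(-1,3); m0=(W0[:,2]>128)&(W0[:,2]<140)&(np.hypot(W0[:,0]-501,W0[:,1]+142.5)<55)
    print(n,"kettle",rob(W[m,:2])[:2],rob(W0[m0,:2])[:2])
E
```

```text
[492.9 189.1 330.2] [[-0.992, 0.124, 0.003], [0.124, 0.992, -0.0], [-0.003, -0.0, -1.0]] [ 0.34  0.07 -0.23] 85.64010265787327
carafe [485.2 146. ] 43.5 3130 0.73 [129.5 133.6 134.7]
lip 370 -5.6 59.64412768286865
to go tool xy [2.4 0.3] ang 82.9
-1 386 [ -0.6 -24.1 198.5] [[-11.7, -26.4, 193.4], [9.4, -22.1, 201.8]]
1 360 [  2.   24.9 198.5] [[-9.1, 22.8, 193.4], [11.8, 27.0, 201.6]]
top kettle (array([ 501.5089744 , -143.63241015]), np.float64(43.75535737162933)) (array([ 501.50059333, -143.56231086]), np.float64(43.74564617199858))
side kettle (array([ 502.55080073, -144.98770962]), np.float64(43.720201431259)) (array([ 502.88819123, -144.78818828]), np.float64(43.774024883464755))
```

View pics/m9.png

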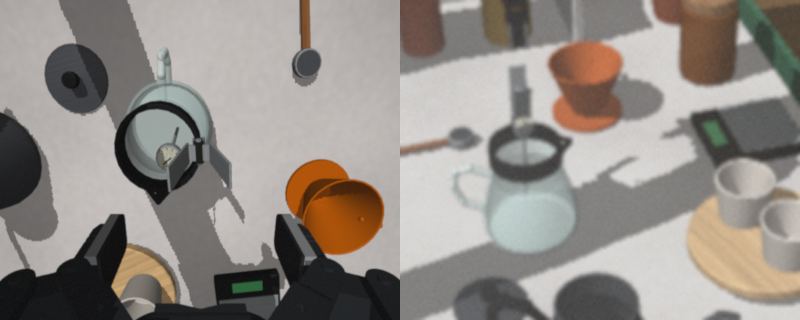

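The clip is seated, with both wing tops at the same height as they were on the kettle. It stands upright, midway between lip and handle, with the stem inside.

```bash
python3 -c "
from cell import *
print(finish_job())"
```

```text
the job is handed in; nothing more can be done
None
```

The thermometer is now clipped on the carafe's rim at the side, about midway between the pouring lip and the handle, with its stem inside. The job was handed in after about 18 s of robot time.

- **Placing:** I felt the rim at about 135 mm, paused at about 6 N, then opened the wings slowly while following the clip down. The bearing force readings stayed below 9 N.
- **Clip:** Both wing tops ended level at about 202 mm, the same reading as on the kettle, so the clip is upright and down on the rim. The gripper was well clear and touching nothing.
- **Carafe and kettle:** In the wrist camera the carafe's rim stayed within a few tenths of a millimetre throughout the placing. The kettle's rim stayed within about 0.4 mm of where it started, in both the top and side views.
- **Disagreements:** The top and side cameras put the carafe's centre 3–4 mm from the close wrist view in y. I used the wrist view, and the landing on the rim bore it out. The carafe's lip direction read anywhere from −3° to −9° depending on the view. The clip is therefore 85–90° round from the lip, close to midway but not known exactly.

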